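Key the juicer's strainer disc onto its pin and press it home

TASK

The strainer disc of the citrus juicer lies on its spindle turned the wrong way. With a fingertip, push one of its upright tabs round until the notch in the rim stands over the juicer's pin, then press the disc straight down until it is fully home, flat on the deck all round. Do not grip or lift the disc, and leave the things standing round the juicer where they are.

Things in the scene. Friction and masses are not known exactly. Their poses are not given: they have to be found in the camera images.
- juicer: White citrus juicer, fixed: a drum, 160 mm across at the foot; flat top deck 144 mm across, 85 mm above the table. Origin: centre of its underside; z up. In its frame the pin stands at x = -60 mm by a boss that sticks out to x = -80 mm; a pouring spout 30 mm wide sticks out at +y to 106 mm from the axis, 40 to 70 mm above the table. A steel spindle, 16 mm thick, stands on the axis.
- seal (a joint): Black rubber seal ring under the strainer (40 to 92 mm diameter) that carries it 10 mm above the deck. Value: how far it is pressed down, m, 0 at the start, about 0.010 when the disc is home. It is stiff: it gives only when pressed with about 4 to 7 N, then sinks straight down and stays where it was pushed, without springing back. It does not turn.
- strainer: Loose grey plastic strainer disc, 124 mm across, 8 mm thick, 0.13 to 0.2 kg, on the spindle by its 19 mm hole; slotted. Origin: centre of its underside; z up. It starts level, underside 95 mm above the table (1.5 mm over the pin), turned 0.7 to pi rad out of place, either way; home: 85 mm. It turns at a light push and stops with it. Its notch is at -x, its tabs at +y and -y.
- notch (a point): Point in the open notch of the strainer's rim, 60 mm from the disc's axis, level with the disc's upper face. The notch is 14 mm wide and cuts in from the rim (radius 62 mm) to radius 52 mm. When it is right above the pin, the disc can go down.
- tab_a (a point): Middle of the top edge of the upright finger tab at the strainer's +y: 40 mm from the disc's axis, 24 mm long radially (radius 28 to 52 mm), 8 mm thick, standing 18 mm above the disc's upper face.
- tab_b (a point): Middle of the top edge of the finger tab at the strainer's -y, across from tab_a and alike.
- pin (a point): Domed tip of the upright steel pin on the juicer's deck: 8 mm diameter, 60 mm from the juicer's axis, tip 8.5 mm above the deck (93.5 mm above the table). At the start half covered by the disc's rim; the white boss beside it shows outside the rim.
- spindle_top (a point): Top of the steel spindle, on the juicer's axis, 111 mm above the table. Before pressing it stands 8 mm above the disc's upper face, after seating 18 mm.
- lemon: Bystander: lemon, 78x55x56 mm, lying beside the juicer.
- mandarin: Bystander: mandarin, 55 mm across, 48 mm high, beside the juicer.
- reamer: Bystander: white ribbed reamer cone of the juicer, 64 mm across, 52 mm high, standing by on its flange.
- teaspoon_0: Bystander: metal teaspoon, 137x28x13 mm, lying beside the juicer.
- salt_shaker: Bystander: glass salt shaker with a metal cap, 44 mm across, 90 mm high, to the right of the juicer.

How it is judged (in metres and radians):
On the way:
1. the notch stands over the pin (within 6 mm) while the disc is still at least 4 mm above its seat (horizontal distance between notch and pin below 0.006 m and z of strainer in the frame of juicer above 0.089 m), for 0.1 s.
At the end, for the whole second after the job is handed in: The strainer lies fully home on the juicer's deck: underside within 2 mm of the deck, level within 0.04 rad, centred within 4 mm, its notch round the pin (within 6 mm), at rest (z of strainer in the frame of juicer between 0.083 and 0.087 m and angle between strainer's own z axis and vertical below 0.04 rad and horizontal distance between notch and pin below 0.006 m and horizontal distance between strainer and juicer below 0.004 m and linear speed of strainer below 0.01 m/s and angular speed of strainer below 0.1 rad/s); the robot touches nothing.
It fails at once if the strainer is lifted more than 5 mm above where it lay (z of strainer in the frame of juicer above 0.1 m).
It fails at once if the strainer is tipped by more than 0.3 rad (angle between strainer's own z axis and vertical above 0.3 rad).
It fails at once if a bystander (lemon, mandarin, reamer cone, teaspoon, salt shaker) is pushed more than 25 mm from its place (distance of any of lemon, mandarin, reamer, teaspoon_0, salt_shaker from where it was at the start of the episode above 0.025 m).
It also fails if it takes over 51 s, if anything falls off the work surface, if the arm or the gripper's body presses on something with over 40 N, if the wrist force passes 120 N, or if a joint passes its speed limit or range.

ROBOT

A 6-joint arm with a two-finger parallel gripper is mounted at the origin on a cart in front of the work surface, level with it; the furniture and walls round the work are solid. World frame = base frame: x ahead of the robot, y to its left, z up, the work surface at z = 0. Lengths are in m, angles in degrees, forces in N, time in s.
With the tool pointing down it reaches from about 0.325 to 0.9 m from the base axis. Payload 3.5 kg.
Tool frame: the origin (TCP) lies midway between the tips of the shut fingers; the grasp point (between the pads) lies arm.pinch_z behind it (arm.pinch_z is the distance from the TCP to the grasp point, in m); z points along the fingers, y is the line along which they close (so a half turn about z gives the same grasp; the last joint's range is limited). The gripper opens to 85 mm and grips with 20 to 120 N. Pads are 22 mm wide; open, the fingers measure 114 mm over their backs; the gripper's body (76 mm by 85 mm) begins 54 mm behind the grasp point. The pads swing forward as they close: fully open they stand 13 mm farther back than shut.
Start: joints at [65.581, 15.837, -1.513, 72.651, 0, 84.076], TCP at [0.198, 0.593, 0.231] pointing down, gripper open.
Joint ranges: [-178.77, 178.77], [-48.84, 107.48], [-61.69, 71.31], [-111.58, 123.2], [-90, 87.43], [-180, 180]. Speed limits (degrees/s): [147.25, 147.25, 180, 180, 180, 180].

INTERFACE

Orientations are given as a 3x3 rotation matrix whose columns are the frame's x, y, z axes.
In Python, from rig import arm, eyes, sensors gives the robot as it stands (arm), with the cameras (eyes) and the readings (sensors).
- The arm moves only by the tool shift_gripper, called in YAML: its name, and indented under it one key for each argument. Schema: {"type":"object","properties":{"deltas":{"type":"array","items":{"type":"array","items":{"type":"array","items":{"type":"number"},"minItems":7,"maxItems":7},"minItems":1,"maxItems":5},"minItems":1,"maxItems":1},"only":{"type":"string"},"quiet":{"type":"boolean"},"lines":{"type":"string"}},"required":["deltas"],"additionalProperties":false}. deltas is a list that holds a single list of rows (three levels of brackets), with 1 to 5 rows, each of 7 numbers: a rotation vector rx, ry, rz in fractions of the full range, 1 being 180 degrees, then dx, dy, dz in parts of the range, where 1.0 means 0.8 m, then the finger opening in m; each row is the pose to reach, as a shift and turn from the pose commanded when the call began, along the tool's axes at that moment; what a row does not reach only later rows make up. A row lasts 1/12 s, in which the tool goes at most 0.0417 m and 7.16 degrees, less where a joint would pass 70% of its speed; a pose out of reach is approached as far as the arm can. The fingers move at their own pace and stop on an object; the grip force is fixed at half the most. Time passes only in rows, so rows that do not move let the fingers close. The tool returns the time, the measured TCP pose, the force, the opening and the grip force at its end. only (a regular expression) keeps the lines of the reply that match it, lines (a string "A,B") keeps lines A to B, and quiet returns only ok. No shift or turn number may pass 1 either way. Input that does not fit is refused with a message, and nothing moves.
- sensors.state(): the state, without advancing time (a new reading comes with each control period).
- eyes.get_image(name): name is "scene" or "top"; returns the picture (480x640x3 uint8, red, green, blue); there is no depth.
- eyes.camera_info(name): a dict with "vfov" (degrees; the focal length in pixels is half the picture's height over the tangent of half this angle, whatever the lens; pixels are square), "cx", "cy" (the principal point, pixels), "k1" (the pictures are not rectified: a ray, as slopes to the right and down, at radius r is drawn at 1 + k1 r^2 times it, then the intrinsics apply), "xyz" and "orientation" of the camera in the world. Camera axes: x right, y down, z forward; pixel columns grow to the right and rows downward; lengths in m; the calibration is good to about 2 mm. A picture is of the moment at which its call begins. camera_info takes no time and is no camera call.
- arm.close_job(): hands the job in; it is judged then, once.
The state is a dict: "time_s": time; "qpos": joint angles; "joint_vel": joint speeds; "tau": joint torques, N m; "position": TCP position; "tool_rot": TCP orientation; "force": force on the tool from outside, world axes, zero at the start; "torque": the same for the moment, N m; "opening": finger opening in m; "grip_force": force on a finger pad.
Only numpy, scipy, OpenCV 4.12 (cv2) and the standard library are available. Lean on these libraries where they do the work, as an engineer would, in place of code of your own. Each camera call takes 0.05 s, during which the arm holds its last target. There are 200 camera calls.

## Working session

There is one attempt and no reset: what is moved stays moved. The work goes in short steps, Python scripts to look and compute and a tool call to move; the robot and the scene stay as the last step left them, time stands still between calls to the robot, and variables do not carry over. Pictures are saved under pics/ and viewed, at most 10 in all, crops included, and the job is handed in when it is done.

```bash
ls; mkdir -p pics
```

Create h.py:
```python
import numpy as np, cv2
from rig import arm, eyes, sensors
def cam(n):
    c=eyes.camera_info(n); f=240/np.tan(np.radians(c['vfov'])/2)
    return c,f,np.array(c['xyz']),np.array(c['orientation'])
def proj(n,P):
    c,f,t,R=cam(n); p=(np.atleast_2d(P)-t)@R; s=p[:,:2]/p[:,2:]
    s=s*(1+c['k1']*(s**2).sum(1,keepdims=True)); return s*f+[c['cx'],c['cy']]
def ray(n,uv):
    c,f,t,R=cam(n); d=(np.array(uv,float)-[c['cx'],c['cy']])/f; s=d.copy()
    for _ in range(20): s=d/(1+c['k1']*(s@s))
    v=R@np.r_[s,1]; return t,v/np.linalg.norm(v)
def atz(n,uv,z):
    t,v=ray(n,uv); return t+v*(z-t[2])/v[2]
def tri(a,b):
    (t1,v1),(t2,v2)=ray('scene',a),ray('top',b)
    k=np.linalg.lstsq(np.c_[v1,-v2],t2-t1,rcond=None)[0]
    p,q=t1+k[0]*v1,t2+k[1]*v2; return (p+q)/2,np.linalg.norm(p-q)
def snap(n,f):
    im=eyes.get_image(n)[:,:,::-1].copy(); cv2.imwrite('pics/'+f,im); return im
```

Run:
```python
from h import *
np.set_printoptions(precision=4,suppress=True)
for n in('scene','top'): snap(n,n+'0.png'); print(eyes.camera_info(n))
s=sensors.state(); print(s['time_s'],s['position'],s['tool_rot'],s['force'],arm.pinch_z)
```

```text
pics
rig.py
{'vfov': 48.25855264737412, 'cx': 323.5240386807535, 'cy': 244.19450227734876, 'k1': -0.10497352785033442, 'xyz': array([-0.3212, -0.6032,  1.0049]), 'orientation': array([[ 0.5564, -0.5329,  0.6375],
       [-0.8306, -0.3768,  0.41  ],
       [ 0.0217, -0.7576, -0.6523]])}
{'vfov': 43.303504930907856, 'cx': 312.627866074396, 'cy': 239.98666154007134, 'k1': 0.03748742102918359, 'xyz': array([ 0.4403, -0.0375,  1.5764]), 'orientation': array([[-0.0192, -0.9951,  0.0967],
       [-0.9998,  0.0185, -0.0077],
       [ 0.0059, -0.0969, -0.9953]])}
0.1 [0.198  0.5921 0.2303] [[-0.9483  0.3172 -0.0009]
 [ 0.3172  0.9483 -0.0019]
 [ 0.0002 -0.0021 -1.    ]] [-0.349  -0.5979  0.1541] 0.0187
```

View pics/scene0.png

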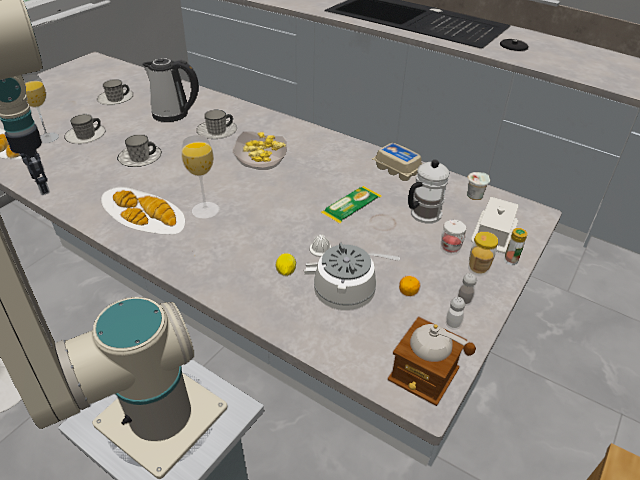

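View pics/top0.png

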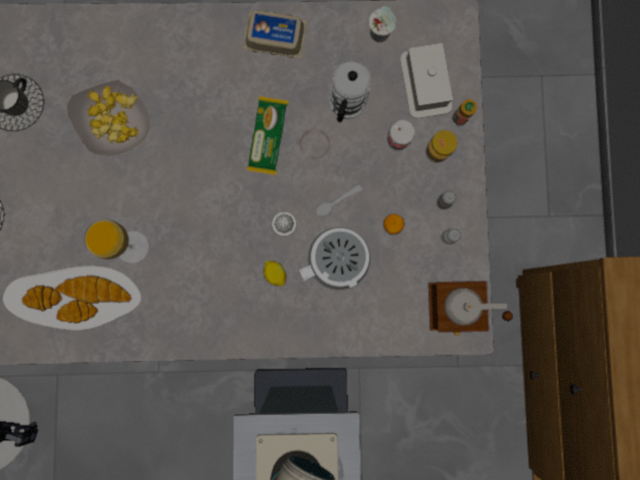

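The scene view shows the juicer at about (345,270), spout to the left at (310,268) and the pin boss in front near (342,285). In the top view it is at (340,257), with the spout at (307,272) and the boss near (352,283). The lemon, reamer, spoon and mandarin stand round it. Next I'll enlarge both.

Run:
```python
from h import *
a=cv2.imread('pics/scene0.png')[225:315,295:395]; b=cv2.imread('pics/top0.png')[215:305,290:390]
b=cv2.convertScaleAbs(b,alpha=1.4)
o=np.zeros((540,800,3),np.uint8)
o=np.hstack([cv2.resize(x[:, 10:90] if i==0 else x[:,10:90],None,fx=5,fy=5,interpolation=cv2.INTER_CUBIC) for i,x in enumerate((a,b))])
cv2.imwrite('pics/crop0.png',o); print(o.shape)
```

```text
(450, 800, 3)
```

View pics/crop0.png

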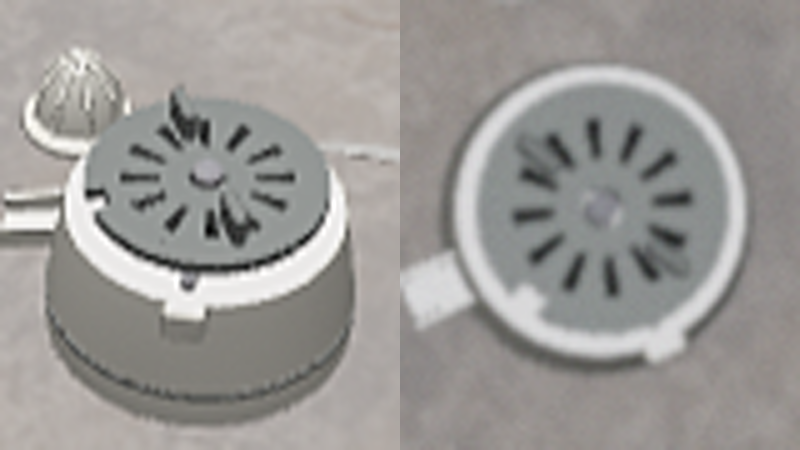

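Left (scene): spindle top at about (207,165), notch (98,197), pin (188,280), boss (186,300). Tabs are near (182,95) and (222,200). Right (top): spindle at (602,203), notch (527,300), boss (665,348). Tabs are near (530,150) and (675,262), radially outside. From above, the notch has to turn counter-clockwise by about 60°.

Run:
```python
from h import *
np.set_printoptions(precision=4,suppress=True)
S=lambda x,y:np.array([305+(x+.5)/5-.5,225+(y+.5)/5-.5]); T=lambda x,y:np.array([300+(x-400+.5)/5-.5,215+(y+.5)/5-.5])
for n,a,b in (('spindle',S(207,165),T(602,203)),('notch',S(97,198),T(527,298)),('boss',S(186,300),T(665,345)),('tabfar',S(181,92),T(530,148)),('tabnear',S(220,198),T(672,262))):
    print(n,*tri(a,b),atz('top',b,.103))
# gray disc centroid in top: fit ellipse
for n,f,off in(('top','pics/top0.png',(300,215)),):
    im=cv2.imread(f); 
c=(atz('scene',S(207,165),.111)+atz('top',T(602,203),.111))/2
print('c',c, atz('scene',S(207,165),.111),atz('top',T(602,203),.111))
for nm,p in (('notch',(atz('scene',S(97,198),.103)+atz('top',T(527,298),.103))/2),('pin',atz('scene',S(188,280),.0935)),('bossS',atz('scene',S(186,300),.085)),('bossT',atz('top',T(665,345),.085)),('tabfar',atz('top',T(530,148),.121)),('tabnear',atz('top',T(672,262),.121)),('spout',atz('top',T(430,290),.07))):
    d=(p-c)[:2]; print(nm,d,np.hypot(*d),np.degrees(np.arctan2(d[1],d[0])))
# deck centre from white ring in top
a=sensors.state();print(a['time_s'])
```

```text
spindle [ 0.5443 -0.1146  0.109 ] 0.0004752273051722926 [ 0.5449 -0.1151  0.103 ]
notch [ 0.4995 -0.0779  0.1009] 0.0008739554576569564 [ 0.4992 -0.0775  0.103 ]
boss [ 0.4758 -0.1457  0.0878] 0.0011927233691380417 [ 0.4751 -0.1441  0.103 ]
tabfar [ 0.5712 -0.0805  0.1212] 0.001243626912025492 [ 0.5725 -0.0805  0.103 ]
tabnear [ 0.5125 -0.1442  0.1267] 0.006146121737531838 [ 0.5154 -0.1486  0.103 ]
c [ 0.5433 -0.1151  0.111 ] [ 0.5422 -0.1155  0.111 ] [ 0.5443 -0.1147  0.111 ]
notch [-0.0447  0.0366] 0.05780233297692009 140.689023686422
pin [-0.0599 -0.0274] 0.06583892218843505 -155.44984667383903
bossS [-0.0646 -0.0296] 0.07107917117918776 -155.3527704682148
bossT [-0.0677 -0.0303] 0.07418628652891761 -155.89378981648022
tabfar [0.0276 0.0351] 0.04469013634867572 51.80271840016989
tabnear [-0.0288 -0.0321] 0.04310227613946104 -131.86335575891545
spout [-0.0378  0.0849] 0.09299102671617347 114.01177473188962
0.1
```

Run:
```python
from h import *
np.set_printoptions(precision=3,suppress=True)
print('glass base',atz('scene',(205,210),0),atz('top',(132,247),0)); print('rim',*tri((198,147),(100,238)))
# path: straight line projected
A,B=np.array([.198,.592,.23]),np.array([.544,-.115,.23])
for k in(0,.25,.5,.75,1): print(k,A+k*(B-A),np.hypot(*(A+k*(B-A))[:2]))
```

```text
glass base [0.584 0.419 0.   ] [0.584 0.421 0.   ]
rim [0.589 0.424 0.221] 0.011022572379561134
0 [0.198 0.592 0.23 ] 0.6242339305100292
0.25 [0.285 0.415 0.23 ] 0.5033615127321516
0.5 [0.371 0.238 0.23 ] 0.4410478998929708
0.75 [0.458 0.062 0.23 ] 0.46164847286653077
1 [ 0.544 -0.115  0.23 ] 0.5560224815598737
```

The glass is 0.3 m off the path, so I'll fly straight at z = 0.23 and then turn.

The rows are not in the units I measure in: shifts go in shares of 0.8 m and turns go in shares of 180 degrees. I convert before sending: -0.1425 m is -0.1781, -0.0285 m is -0.0356.

shift_gripper:
  deltas:
    - [[0, 0, 0, -0.035, -0.0356, 0, 0.06], [0, 0, 0, -0.07, -0.0713, 0, 0.06], [0, 0, 0, -0.105, -0.1069, 0, 0.06], [0, 0, 0, -0.14, -0.1425, 0, 0.06], [0, 0, 0, -0.175, -0.1781, 0, 0.06]]

```text
time_s: 0.52
position: [0.2859, 0.4112, 0.2307]
tool_rot: [[-0.949, 0.316, -0.0], [0.316, 0.949, -0.001], [0.0, -0.001, -1.0]]
force: [-0.0, -0.0, 0.2]
opening: 0.0596
grip_force: 0.0
```

shift_gripper:
  deltas:
    - [[0, 0, 0, -0.035, -0.0356, 0, 0.06], [0, 0, 0, -0.07, -0.0713, 0, 0.06], [0, 0, 0, -0.105, -0.1069, 0, 0.06], [0, 0, 0, -0.14, -0.1425, 0, 0.06], [0, 0, 0, -0.175, -0.1781, 0, 0.06]]

```text
time_s: 0.93
position: [0.3734, 0.2317, 0.231]
tool_rot: [[-0.948, 0.317, -0.0], [0.317, 0.948, -0.0], [0.0, -0.0, -1.0]]
force: [0.4, -0.2, 1.3]
opening: 0.0601
grip_force: 0.0
```

shift_gripper:
  deltas:
    - [[0, 0, 0, -0.035, -0.0356, 0, 0.06], [0, 0, 0, -0.07, -0.0713, 0, 0.06], [0, 0, 0, -0.105, -0.1069, 0, 0.06], [0, 0, 0, -0.14, -0.1425, 0, 0.06], [0, 0, 0, -0.175, -0.1781, 0, 0.06]]

```text
time_s: 1.35
position: [0.461, 0.0521, 0.2311]
tool_rot: [[-0.948, 0.317, -0.0], [0.317, 0.948, 0.0], [0.0, 0.0, -1.0]]
force: [1.1, 0.7, 0.2]
opening: 0.0599
grip_force: 0.0
```

To row units: -0.13 m is -0.1625, -0.107 m is -0.1338.

shift_gripper:
  deltas:
    - [[0, 0, 0, -0.0338, -0.0338, 0, 0.06], [0, 0, 0, -0.0675, -0.0675, 0, 0.06], [0, 0, 0, -0.1013, -0.1013, 0, 0.06], [0, 0, 0, -0.1338, -0.1338, 0, 0.06], [0, 0, 0, -0.1625, -0.1625, 0, 0.06]]

```text
time_s: 1.77
position: [0.5434, -0.1128, 0.2308]
tool_rot: [[-0.948, 0.318, -0.001], [0.318, 0.948, 0.0], [0.0, -0.0, -1.0]]
force: [1.0, 0.8, 1.1]
opening: 0.06
grip_force: 0.0
```

shift_gripper:
  deltas:
    - [[0, 0, 0.0333, 0, 0, 0, 0.06], [0, 0, 0.0667, 0, 0, 0, 0.06], [0, 0, 0.1, 0, 0, 0, 0.06], [0, 0, 0.1333, 0, 0, 0, 0.06], [0, 0, 0.1667, 0, 0, 0, 0.06]]

```text
time_s: 2.18
position: [0.5426, -0.1105, 0.2306]
tool_rot: [[-0.658, 0.753, -0.001], [0.753, 0.658, 0.0], [0.001, -0.001, -1.0]]
force: [-0.3, 0.4, 0.8]
opening: 0.0598
grip_force: 0.0
```

shift_gripper:
  deltas:
    - [[0, 0, 0.0333, 0, 0, 0, 0.06], [0, 0, 0.0667, 0, 0, 0, 0.06], [0, 0, 0.1, 0, 0, 0, 0.06], [0, 0, 0.1333, 0, 0, 0, 0.06], [0, 0, 0.1583, 0, 0, 0, 0.06]]

```text
time_s: 2.6
position: [0.5426, -0.1103, 0.2307]
tool_rot: [[-0.22, 0.975, -0.001], [0.975, 0.22, 0.0], [0.001, -0.001, -1.0]]
force: [0.5, -0.0, 0.9]
opening: 0.0598
grip_force: 0.0
```

Run:
```python
from h import *
np.set_printoptions(precision=4,suppress=True)
s=sensors.state(); R=np.array(s['tool_rot']); p=np.array(s['position']); print(p,np.degrees(np.arctan2(R[1,1],R[0,1])),s['qpos'],s['force'])
print(R.T@(np.array([.544,-.115,.15])-p))
o=np.hstack([cv2.resize(snap(n,n+'1.png')[y:y+100,x:x+90],None,fx=4.4,fy=4.4,interpolation=cv2.INTER_CUBIC) for n,x,y in(('scene',300,205),('top',295,205))])
cv2.imwrite('pics/crop1.png',o)
```

```text
[ 0.5426 -0.1103  0.2307] 12.728360379684075 [-18.184    8.6868 -10.5037  70.8768   0.0008  59.0876] [ 0.5169 -0.0007  0.8735]
[-0.0049  0.0004  0.0807]
```

View pics/crop1.png

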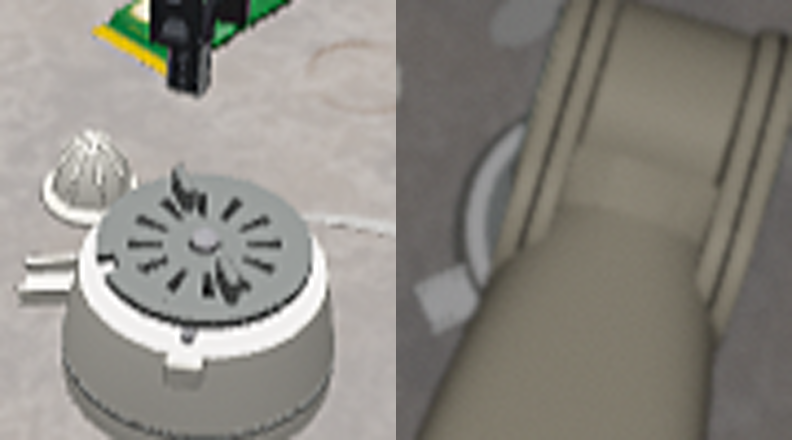

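The scene crop shows the fingertip at (187,85), above and behind the disc, with the disc unmoved (notch at (107,262)). The arm hides the top view. Next I'll go down to TCP z of about 0.107.

To row units: 0.112 m is 0.14, 0.08 m is 0.1.

shift_gripper:
  deltas:
    - [[0, 0, 0, -0.0063, 0, 0.0375, 0.06], [0, 0, 0, -0.0063, 0, 0.075, 0.06], [0, 0, 0, -0.0063, 0, 0.1, 0.06], [0, 0, 0, -0.0063, 0, 0.125, 0.06], [0, 0, 0, -0.0063, 0, 0.14, 0.06]]

```text
time_s: 3.12
position: [0.5423, -0.1147, 0.1166]
tool_rot: [[-0.227, 0.974, -0.004], [0.974, 0.227, 0.001], [0.002, -0.003, -1.0]]
force: [-0.1, 0.7, -0.7]
opening: 0.0594
grip_force: 0.0
```

shift_gripper:
  deltas:
    - [[0, 0, 0, 0, 0, 0.0075, 0.06], [0, 0, 0, 0, 0, 0.015, 0.06], [0, 0, 0, 0, 0, 0.015, 0.06]]

```text
time_s: 3.37
position: [0.544, -0.1153, 0.1068]
tool_rot: [[-0.226, 0.974, -0.001], [0.974, 0.226, 0.0], [0.0, -0.001, -1.0]]
force: [0.6, 0.3, 0.5]
opening: 0.0603
grip_force: 0.0
```

Run:
```python
from h import *
np.set_printoptions(precision=4,suppress=True)
s=sensors.state(); print(s['position'],s['force'])
o=cv2.resize(snap('scene','scene2.png')[205:305,295:395],None,fx=5,fy=5,interpolation=cv2.INTER_CUBIC)
cv2.imwrite('pics/crop2.png',o)
```

```text
[ 0.544  -0.1153  0.1068] [0.6177 0.3484 0.4646]
```

View pics/crop2.png

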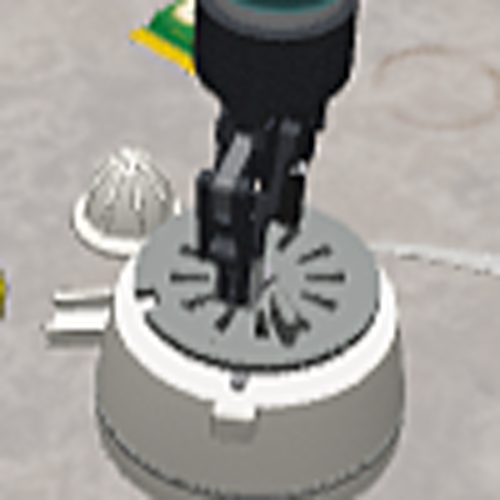

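The fingers straddle the spindle just above the disc. The near finger is at (238,300), behind the near tab at (285,325), and there is no contact force. Next I'll turn counter-clockwise from above, which is −z in tool axes.

To row units: -20 degrees is -0.1111.

shift_gripper:
  deltas:
    - [[0, 0, -0.0222, 0, 0, 0, 0.06], [0, 0, -0.0444, 0, 0, 0, 0.06], [0, 0, -0.0667, 0, 0, 0, 0.06], [0, 0, -0.0889, 0, 0, 0, 0.06], [0, 0, -0.1111, 0, 0, 0, 0.06]]

```text
time_s: 3.83
position: [0.5451, -0.1153, 0.1088]
tool_rot: [[-0.548, 0.836, 0.002], [0.836, 0.548, -0.0], [-0.001, 0.002, -1.0]]
force: [-0.1, 0.5, 0.0]
opening: 0.06
grip_force: 0.3
```

shift_gripper:
  deltas:
    - [[0, 0, -0.0222, 0, 0, 0, 0.06], [0, 0, -0.0444, 0, 0, 0, 0.06], [0, 0, -0.0667, 0, 0, 0, 0.06], [0, 0, -0.0889, 0, 0, 0, 0.06], [0, 0, -0.1111, 0, 0, 0, 0.06]]

```text
time_s: 4.25
position: [0.545, -0.1154, 0.1088]
tool_rot: [[-0.801, 0.599, 0.002], [0.599, 0.801, -0.0], [-0.002, 0.001, -1.0]]
force: [-1.0, 1.1, 0.3]
opening: 0.0602
grip_force: 0.3
```

shift_gripper:
  deltas:
    - [[0, 0, -0.0222, 0, 0, 0, 0.06], [0, 0, -0.0444, 0, 0, 0, 0.06], [0, 0, -0.0667, 0, 0, 0, 0.06], [0, 0, -0.0889, 0, 0, 0, 0.06], [0, 0, -0.1111, 0, 0, 0, 0.06]]

```text
time_s: 4.67
position: [0.5449, -0.1155, 0.1088]
tool_rot: [[-0.957, 0.289, 0.002], [0.289, 0.957, -0.0], [-0.002, 0.0, -1.0]]
force: [-1.8, -0.4, -0.7]
opening: 0.0602
grip_force: 0.3
```

Run:
```python
from h import *
np.set_printoptions(precision=4,suppress=True)
s=sensors.state(); R=np.array(s['tool_rot']); print(s['position'],s['force'],np.degrees(np.arctan2(R[1,1],R[0,1])))
o=cv2.resize(snap('scene','scene3.png')[225:305,295:395],None,fx=7,fy=7,interpolation=cv2.INTER_CUBIC)
cv2.imwrite('pics/crop3.png',o)
```

```text
[ 0.5449 -0.1155  0.1088] [-1.7545 -0.3522 -0.6699] 73.22598263719418
```

View pics/crop3.png

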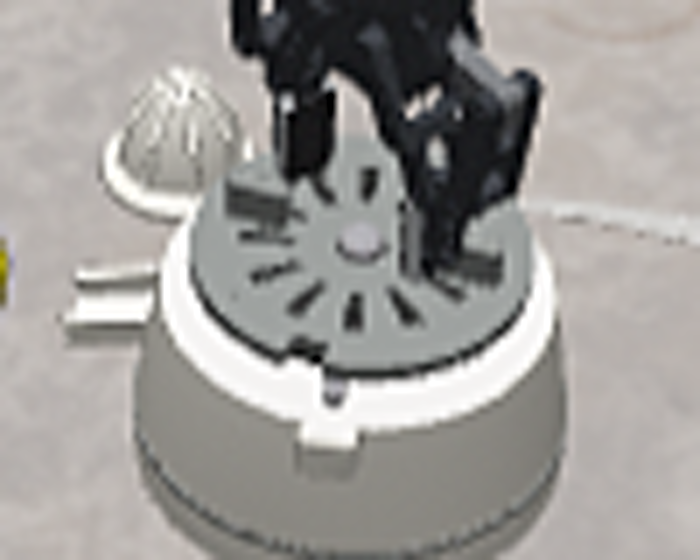

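The notch is at about (303,348) and the pin at (335,388), so the notch has turned most of the way. Tabs are at (258,200) and (475,262), and the spindle is at (362,236). Next I'll compute the remaining angle.

Run:
```python
from h import *
np.set_printoptions(precision=1,suppress=True)
S=lambda x,y:np.array([295+(x+.5)/7-.5,225+(y+.5)/7-.5])
I=lambda uv:((uv-[295,225])+.5)*7-.5
c=atz('scene',S(362,236),.111)[:2]; print('c mm',c*1000)
P=lambda r,a,z:np.c_[c[0]+r*np.cos(a),c[1]+r*np.sin(a),np.full(np.size(a),z)]
for n,uv,z in(('notch',(303,348),.103),('pin',(335,385),.0935),('bossTop',(330,432),.085),('tabL',(255,188),.121),('tabR',(485,255),.121)):
    d=atz('scene',S(*uv),z)[:2]-c; print(n,np.hypot(*d)*1000,np.degrees(np.arctan2(d[1],d[0]))%360)
for w in(190,192,194,196,198):
    a=np.radians(w); e=np.array([-7,7]); 
    q=[np.r_[c,.103]+np.array([np.cos(a)*r-np.sin(a)*t,np.sin(a)*r+np.cos(a)*t,0]) for r in(52,61.6) for t in e]
    q=[x*1 for x in np.array([np.r_[c,.103]+np.array([np.cos(a)*r-np.sin(a)*t,np.sin(a)*r+np.cos(a)*t,0])/1 for r in(.052,.0616) for t in(-.007,.007)])]
    print(w,I(proj('scene',q)).ravel())
print('pin204',I(proj('scene',P(.06,np.radians([202,204,206]),.0935))).ravel())
```

```text
c mm [ 540.5 -117.4]
notch 53.963448252836216 190.16257011396468
pin 58.707820716213035 203.66715909582754
bossTop 73.2970449927832 204.33649036557145
tabL 40.49819364377678 104.35443754525237
tabR 46.42232213352455 278.4126902523358
190 [286.2 338.4 323.4 350.3 275.4 355.8 312.8 367.8]
192 [290.8 340.3 328.5 351.3 280.9 358.  318.9 369.1]
194 [295.5 342.1 333.7 352.2 286.5 360.1 325.  370.3]
196 [300.2 343.8 338.9 353.  292.2 362.1 331.1 371.3]
198 [305.1 345.4 344.2 353.7 298.  363.9 337.3 372.2]
pin204 [329.5 386.8 335.4 387.7 341.4 388.4]
```

To row units: -13.2 degrees is -0.0733.

shift_gripper:
  deltas:
    - [[0, 0, -0.0222, 0, 0, 0, 0.06], [0, 0, -0.0444, 0, 0, 0, 0.06], [0, 0, -0.0611, 0, 0, 0, 0.06], [0, 0, -0.0733, 0, 0, 0, 0.06], [0, 0, -0.0733, 0, 0, 0, 0.06]]

```text
time_s: 5.13
position: [0.5449, -0.1156, 0.1085]
tool_rot: [[-0.998, 0.067, 0.002], [0.067, 0.998, -0.001], [-0.002, -0.001, -1.0]]
force: [-0.4, 0.3, 0.6]
opening: 0.0605
grip_force: 0.1
```

Run:
```python
from h import *
np.set_printoptions(precision=4,suppress=True)
s=sensors.state(); R=np.array(s['tool_rot']); print(s['position'],s['force'],np.degrees(np.arctan2(R[1,1],R[0,1])))
o=cv2.resize(snap('scene','scene4.png')[245:300,310:375],None,fx=10,fy=10,interpolation=cv2.INTER_CUBIC)
cv2.imwrite('pics/crop4.png',o)
I=lambda uv:((uv-[310,245])+.5)*10-.5
c=np.array([.5405,-.1174])
for w in(200,202,204,206):
    a=np.radians(w)
    print(w,I(proj('scene',[np.r_[c,.103]+np.array([np.cos(a)*r-np.sin(a)*t,np.sin(a)*r+np.cos(a)*t,0]) for r in(.052,.0616) for t in(-.007,.007)])).ravel().round())
```

```text
[ 0.5449 -0.1156  0.1085] [-0.4176  0.3488  0.5851] 86.18083185080347
200 [293. 296. 349. 306. 284. 322. 341. 333.]
202 [300. 298. 357. 307. 293. 324. 350. 334.]
204 [307. 299. 364. 307. 301. 326. 359. 334.]
206 [315. 301. 372. 307. 310. 328. 368. 335.]
```

View pics/crop4.png

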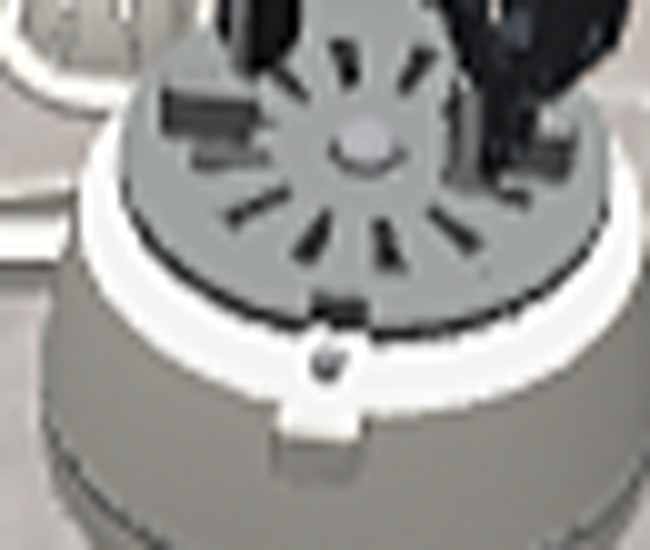

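The notch now stands over the pin. Its dark back wall spans (308–370, 300), which fits 204–205.5°, and the pin at (326,360) and boss at (323,430) are at about 204°. I'll back the fingers off the tabs by 3° and press straight down, watching the force.

To row units: 3 degrees is 0.0167.

shift_gripper:
  deltas:
    - [[0, 0, 0.0167, 0, 0, 0, 0.06], [0, 0, 0.0167, 0, 0, 0, 0.06]]
  only: "posi|force"

```text
position: [0.5449, -0.1156, 0.1081]
force: [-0.1, -0.9, 0.9]
grip_force: 0.0
```

shift_gripper:
  deltas:
    - [[0, 0, 0, 0, 0, 0.0025, 0.06], [0, 0, 0, 0, 0, 0.005, 0.06], [0, 0, 0, 0, 0, 0.0075, 0.06], [0, 0, 0, 0, 0, 0.0075, 0.06]]
  only: "posi|force"

```text
position: [0.5437, -0.1152, 0.1007]
force: [0.2, -0.1, 0.1]
grip_force: 0.0
```

shift_gripper:
  deltas:
    - [[0, 0, 0, 0, 0, 0.0025, 0.06], [0, 0, 0, 0, 0, 0.005, 0.06], [0, 0, 0, 0, 0, 0.005, 0.06]]
  only: "posi|force"

```text
position: [0.5442, -0.1154, 0.0972]
force: [-0.3, -1.1, -0.0]
grip_force: 0.0
```

To row units: 0.004 m is 0.005, 0.002 m is 0.0025.

shift_gripper:
  deltas:
    - [[0, 0, 0, 0, 0, 0.0025, 0.06], [0, 0, 0, 0, 0, 0.005, 0.06], [0, 0, 0, 0, 0, 0.005, 0.06]]
  only: "posi|force"

```text
position: [0.5442, -0.1154, 0.0936]
force: [-0.8, -0.1, 3.5]
grip_force: 1.7
```

shift_gripper:
  deltas:
    - [[0, 0, 0, 0, 0, 0.0025, 0.06], [0, 0, 0, 0, 0, 0.005, 0.06], [0, 0, 0, 0, 0, 0.005, 0.06]]
  only: "posi|force"

```text
position: [0.5442, -0.1154, 0.0896]
force: [-1.4, -0.4, 4.1]
grip_force: 1.8
```

To row units: 0.004 m is 0.005, 0.002 m is 0.0025.

shift_gripper:
  deltas:
    - [[0, 0, 0, 0, 0, 0.0025, 0.06], [0, 0, 0, 0, 0, 0.005, 0.06], [0, 0, 0, 0, 0, 0.005, 0.06]]
  only: "posi|force"

```text
position: [0.5443, -0.1154, 0.0879]
force: [-6.8, 2.8, 17.8]
grip_force: 8.7
```

shift_gripper:
  deltas:
    - [[0, 0, 0, 0, 0, 0.0025, 0.06], [0, 0, 0, 0, 0, 0.0025, 0.06]]
  only: "posi|force"

```text
position: [0.5444, -0.1154, 0.0878]
force: [-10.6, 2.7, 29.7]
grip_force: 14.4
```

The disc sank more than 6 mm and then stopped hard, so the pin has gone into the notch. I'll raise the arm, clear the view and check.

To row units: -0.14 m is -0.175, -0.1 m is -0.125.

shift_gripper:
  deltas:
    - [[0, 0, 0, 0, 0, -0.0063, 0.06], [0, 0, 0, 0, 0, -0.0375, 0.06], [0, 0, 0, 0, 0, -0.075, 0.06], [0, 0, 0, 0, 0, -0.125, 0.06], [0, 0, 0, 0, 0, -0.175, 0.06]]
  only: "rot|posi|force"

```text
position: [0.5429, -0.1149, 0.2233]
tool_rot: [[-0.993, 0.118, -0.003], [0.118, 0.993, 0.001], [0.003, 0.001, -1.0]]
force: [1.2, -0.5, 0.2]
grip_force: 0.0
```

shift_gripper:
  deltas:
    - [[0, 0, 0, 0, 0.05, 0, 0.06], [0, 0, 0, 0, 0.1, 0, 0.06], [0, 0, 0, 0, 0.15, 0, 0.06], [0, 0, 0, 0, 0.2, 0, 0.06], [0, 0, 0, 0, 0.25, 0, 0.06]]
  only: "posi|force"

```text
position: [0.5677, 0.0849, 0.223]
force: [1.6, -0.4, -0.1]
grip_force: 0.0
```

shift_gripper:
  deltas:
    - [[0, 0, 0, 0, 0.05, 0, 0.06], [0, 0, 0, 0, 0.1, 0, 0.06], [0, 0, 0, 0, 0.125, 0, 0.06], [0, 0, 0, 0, 0.125, 0, 0.06]]
  only: "posi|force"

```text
position: [0.5797, 0.1868, 0.2225]
force: [0.9, -0.6, -0.2]
grip_force: 0.0
```

Run:
```python
from h import *
o=np.hstack([cv2.resize(snap(n,n+'5.png')[y:y+75,x:x+65],None,fx=6,fy=6,interpolation=cv2.INTER_CUBIC) for n,x,y in(('scene',312,235),('top',307,222))])
cv2.imwrite('pics/crop5.png',o)
```

```text
(no output)
```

View pics/crop5.png

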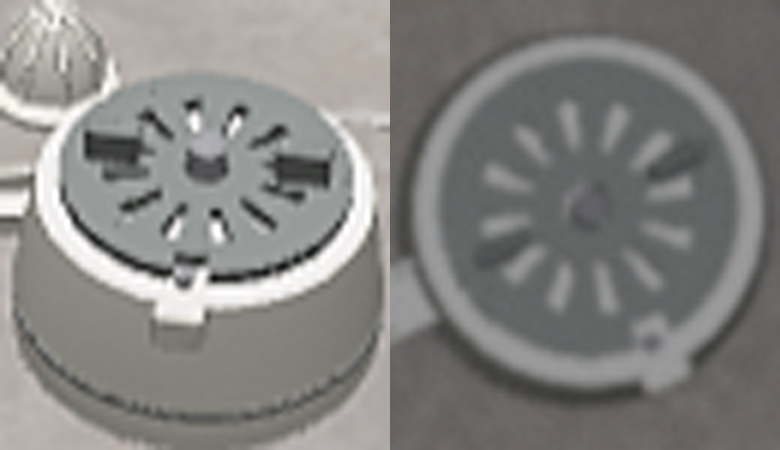

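The pin now shows inside the notch: scene crop (185,270), top crop (652,335). The disc looks level, and white deck is visible through the slots. As a check on depth, I'll measure how far the front rim edge dropped between the first and last scene pictures.

Run:
```python
from h import *
a,b=[cv2.cvtColor(cv2.imread(f'pics/scene{i}.png'),cv2.COLOR_BGR2GRAY).astype(float) for i in(0,5)]
def shift(x0,x1,y0,y1):
    t=np.array([a[y0:y1,x].copy() for x in range(x0,x1)]); best=[]
    ys=np.arange(y0,y1)
    for s in np.arange(-1,6,.05):
        m=np.array([np.interp(ys+s,np.arange(480),b[:,x]) for x in range(x0,x1)]); best.append((np.abs(m-t).mean(),s))
    return min(best)
c=np.array([.5405,-.1174])
for x0,x1,y0,y1 in((350,356,266,279),(356,362,264,276),(330,338,264,278)):
    print(x0,a[y0:y1+6,x0+2].astype(int),b[y0:y1+6,x0+2].astype(int))
# predicted edge rows at columns for face heights
an=np.linspace(0,2*np.pi,7200)
for z in(.103,.095,.093):
    p=proj('scene',np.c_[c[0]+.062*np.cos(an),c[1]+.062*np.sin(an),np.full(7200,z)])
    print(z,[round(p[np.abs(p[:,0]-x)<.15][:,1].max(),2) for x in(332,352,358)],[round(p[np.abs(p[:,0]-x)<.15][:,1].min(),2) for x in(332,340,352,358)])
for x in(340,352,358): print(x,a[238:256,x].astype(int),b[238:256,x].astype(int))
```

```text
350 [156 159 153 117  53  61  54  59 112 158 151 115  34 144 225 238 234 233
 238] [155 143  90 109 163 157 154 154 153 154 153 155 157 149  92  69 194 249
 243]
356 [ 65  85 145 155 153 153 153 152 151 152 154 146  88  66 190 245 235 233] [ 64  85  72 103 164 156 157 152 142 159 155 153 155 160 142  31 107 207]
330 [147  91  80 142 154 151 151 151 153 151 115  31 142 226 238 234 233 237
 229 175] [102 163 157 160 142  64 126 158 154 154 155 159 145  63  69 192 250 243
 233 178]
0.103 [np.float64(274.58), np.float64(277.77), np.float64(276.45)] [np.float64(246.84), np.float64(244.72), np.float64(245.11), np.float64(246.87)]
0.095 [np.float64(276.99), np.float64(280.11), np.float64(278.74)] [np.float64(249.14), np.float64(247.04), np.float64(247.48), np.float64(249.29)]
0.093 [np.float64(277.6), np.float64(280.69), np.float64(279.32)] [np.float64(249.71), np.float64(247.62), np.float64(248.08), np.float64(249.9)]
340 [168 168 169 165 149 145 132 106  49  47  48  47  73 140 158  61  75 140] [170 170 171 171 171 171 174 178 178 162 151 153 153 154 154 154 156 160]
352 [169 173 175 175 174 173 167 152 148 150 152 150 121  67  36  55 123 159] [172 176 179 177 177 174 175 178 179 171 149 153 155 152 115  35 101 163]
358 [173 177 178 173 171 173 175 176 170 151 149 151 150 151 152 157 142  35] [176 181 181 176 175 176 177 177 174 174 177 168 150 152 153 153 156 140]
```

The rim dropped about 10 mm at the back and about 9 mm at the front. That is home within tolerance and level to about 0.01 rad. The pin is in the notch and the arm is clear, so I'm handing in.

```bash
python3 -c "
from rig import arm, eyes, sensors
print(arm.close_job(), sensors.state()['time_s'])"
```

```text
the job is handed in; nothing more can be done
the job is handed in; nothing more can be done
```

I turned the strainer until its notch stood over the pin and pressed it home; the rim dropped about 9–10 mm and lies level. I used both open fingertips, one behind each tab, instead of pushing a single tab. The job is handed in, but no verdict was shown.

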